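# Close the medicine carton and hold the hold-down slide at its mark

### The arm

A 6-joint arm with a two-finger parallel gripper is mounted at the origin on the work surface. World frame = base frame: x ahead of the robot, y to its left, z up, the work surface at z = 0. Lengths are in m, angles in rad, forces in N, time in s.
With the tool pointing down it reaches from about 0.375 to 0.9 m from the base axis. Payload 3.1 kg.
Tool frame: the origin (TCP) lies midway between the tips of the shut fingers; the grasp point (between the pads) lies 19 mm behind it; z points along the fingers, y is the direction in which the jaws open and shut (so a half turn about z gives the same grasp; the last joint's range is limited). The gripper opens to 85 mm and grips with 20 to 120 N. Pads are 22 mm wide; open, the fingers measure 114 mm over their backs; the gripper's body (76 mm by 85 mm) begins 54 mm behind the grasp point. The pads swing forward as they close: fully open they stand 13 mm farther back than shut.
Start: joints at [-1.425, 0.527, 1.433, -0, 1.181, -0.178], TCP at [0.199, -0.592, 0.231] pointing down, gripper open.
Joint ranges: [-3.08, 3.08], [-0.75, 2.2], [0.22, 2.44], [-1.43, 4.57], [0, 2.65], [-2.85, 2.85]. Speed limits (rad/s): [2.79, 2.79, 3.14, 3.14, 3.14, 3.14].

### API

Orientations are given as a unit quaternion [x, y, z, w].
In Python, from bench import read_state, capture, camera_info, sign_off gives the robot as it stands. The module is installed in compiled form; this text tells all that it offers.
- The arm moves only by the shell command python3 -m jog 'ROWS' [FORCE]. ROWS is JSON, a list that holds one entry, the list of rows, each a list of 5 numbers: the finger opening in mm, from 0 to 85.4, then the shift along the tool's x, y, z in mm, then the turn about the tool's z in rad. In form: [[[jaw, tx, ty, tz, twist], ...]]. A call has 1 to 12 rows; each row shifts and turns the commanded pose from where the row before left it, along the tool's axes as they then stand; what a row does not reach is not made up. A row lasts 1/10 s, in which the tool goes at most 50 mm and 8.59 degrees, less where a joint would pass 70% of its speed; a pose out of reach is approached as far as the arm can. A call with a gripper value outside its range is refused whole. The fingers move at their own pace and stop on an object; FORCE is the grip in N (left out, the last holds). Time passes only in rows, so rows that do not move let the fingers close. It gives the time, the measured TCP pose, the force and the opening at its end, in the units of the state.
- read_state(): the state, without advancing time (a new reading comes with each control period).
- capture(name): name is "scene" or "top" or "wrist"; returns the picture (420x560x3 uint8, blue, green, red); there is no depth.
- camera_info(name): a dict with "mtx" (3x3 intrinsics, pixels), "world_to_cam" (4x4, takes a point from world to camera coordinates). Camera axes: x right, y up, looking along -z (the intrinsics and any distortion apply to the point x, -y, -z); pixel columns grow to the right and rows downward; lengths in m; the calibration is good to about 2 mm. A picture is of the moment at which its call begins: read the wrist's pose just before it. camera_info takes no time and is no camera call; for the wrist camera it gives the pose at the moment of the call.
- sign_off(): hands the job in, once; it reports no verdict.
The state is a dict: "t": time; "joint_positions": joint angles; "joint_velocities": joint speeds; "tau": joint torques, N m; "eef_pos": TCP position; "tcp_rot": TCP orientation; "force": force on the tool from outside, world axes, zero at the start; "wrist_torque": the same for the moment, N m; "opening": opening from 0.0 (shut) to 1.0 (fully open).
Only numpy, scipy, OpenCV 4.12 (cv2) and the standard library are available. Lean on these libraries where they do the work, as an engineer would, in place of code of your own. Each camera call takes 0.05 s, during which the arm holds its last target.

### The job

Close the carton in the packing jig: fold the plain brown flap down flat first, then the blue-striped flap down flat over it. Then take the black upright grip, pull the spring-loaded hold-down slide out over the closed carton until its yellow pointer lines up with the middle of the red clip, and keep it there: finish while still holding the grip, because the slide springs back when let go. Do not disturb the medicine pack, jar and tape roll standing around the jig.

Things in the scene. Friction and masses are not known exactly. Their poses are not given: they have to be found in the camera images.
- jig: Packing jig fixed to the table: grey base plate 370 x 220 x 8 mm, on it an open cardboard carton and behind that a blue slide housing. Origin at table level under the carton's centre, z up; +x runs from carton to housing (away from the robot, within 20 degrees), +y left. Carton: 160 mm along x, 150 along y, top 98 mm above the table, fixed; its two end flaps are already folded in.
- housing_top (a point): Centre of the blue slide housing's top, at jig (180, 0, 108) mm; the housing spans jig x 100 to 260, y -80 to 80 mm. On it two guide rails at y = -30 and +30 mm, 12 mm high, from jig x 116 to 260 mm. Axes as the jig.
- flap_plain (a joint): Angle of the plain brown flap (rad): 0 = flat shut, pi/2 = upright, more = leaning outwards (stop at 2.3). Panel 4 mm thick, 156 mm along jig x and 100 mm from crease to free edge, hinged on the carton's -y (right) edge. Stiff crease: it stays where it is put; about 0.6 N at 80 mm from the crease moves it.
- flap_plain_crease (a point): Middle of the plain flap's crease: jig (0, -75, 100) mm; the crease runs along jig x; axes as the jig.
- flap_striped (a joint): Angle of the flap with a blue stripe near its free edge (rad): 0 = flat shut, pi/2 = upright, more = leaning outwards (stop at 2.3). Same panel and crease stiffness as the plain flap, hinged on the carton's +y (left) edge; it lies over the plain flap when both are shut.
- flap_striped_crease (a point): Middle of the striped flap's crease: jig (0, 75, 105) mm; the crease runs along jig x; axes as the jig.
- slide: Hold-down slide: flat aluminium blade 50 mm wide, top 118 mm above the table, with a black upright grip (12 mm along jig x, 40 along y, 48 tall) near its front end. Origin at the centre of the grip's foot on the blade: jig (100, 0, 118) mm when fully home. Pulls out towards jig -x, stop at 140 mm; a spring always draws it home: 3 N at home, rising 0.45 N per 10 mm. Axes as the jig.
- pointer (a point): Tip of the yellow pointer at the tail of the slide, moving with it: at jig (225, 50, 125) mm with the slide home. Axes as the jig.
- clip: Red clip fixed on the housing's top beside the pointer's path: 12 mm along jig x, 22 mm along jig y, 18 mm tall, white line across the middle of its top. Origin at the centre of its underside, jig y = 65 mm; axes as the jig. The pointer tip must come to the same jig x as the clip's middle: 55 to 110 mm of travel from home.
- pack: Loose white medicine pack with an orange band, 60 x 50 x 85 mm tall, standing beside the jig. Origin at the centre of its underside. Not to be disturbed.
- jar: Loose amber jar with a white cap, 48 mm diameter, 85 mm tall, standing beside the jig. Origin at the centre of its underside. Not to be disturbed.
- tape: Loose roll of amber tape, 90 mm diameter, 24 mm tall, lying flat beside the jig. Origin at the centre of its underside. Not to be disturbed.

How it is judged:
By the outcome, as a careful person would: the job done as asked, in the order asked, and still so for the second after the job is handed in, while the arm keeps its last pose, push and grip.
It also fails if it takes over 48 s, if anything falls off the work surface, if the arm or the gripper's body presses on something with over 40 N, if the wrist force passes 120 N, or if a joint passes its speed limit or range.

## Working session

There is one attempt and no reset: what is moved stays moved. The work goes in short steps, Python scripts to look and compute and a shell command to move; the robot and the scene stay as the last step left them, time stands still between calls to the robot, and variables do not carry over. Pictures are saved under pics/ and viewed, and the job is handed in when it is done.

```bash
ls; mkdir -p pics; python3 - <<'E'
from bench import *
import cv2
s=read_state(); print({k:(v if not hasattr(v,'round') else v) for k,v in s.items()})
for n in ("scene","top","wrist"):
    c=camera_info(n); print(n,c)
    cv2.imwrite(f"pics/{n}0.png",capture(n))
E
```

```text
pics
{'t': 0.0, 'joint_positions': array([-1.42452618e+00,  5.28457317e-01,  1.43390671e+00,  1.69020747e-06,
        1.18133984e+00, -1.78505754e-01]), 'joint_velocities': array([ 0.00135045, -0.00033238, -0.00025966, -0.00076806,  0.00040423,
        0.00050154]), 'tau': array([-5.57373696e-04, -4.42351341e+01, -1.78028798e+01, -4.31115632e-04,
        8.59119667e-03, -1.46032971e-05]), 'eef_pos': array([ 0.19935647, -0.59161376,  0.23033762]), 'tcp_rot': array([ 9.86843527e-01,  1.61674792e-01,  1.77947335e-05, -1.05545887e-03]), 'force': array([-0.38547693, -0.06844304,  0.02913264]), 'wrist_torque': array([ 0.01181117, -0.00760031,  0.04047687]), 'opening': 1.0001667117655317}
scene {'mtx': array([[392.41990979,   0.        , 279.172327  ],
       [  0.        , 392.41990979, 205.2145654 ],
       [  0.        ,   0.        ,   1.        ]]), 'world_to_cam': array([[-6.96140284e-02,  9.97573948e-01, -3.25680747e-04,
         5.57452502e-03],
       [-6.76342220e-01, -4.69574233e-02,  7.35089247e-01,
         3.19765412e-01],
       [ 7.33290589e-01,  5.13927954e-02,  6.77970274e
[... 373 characters left out ...]
937191e-02],
       [ 9.87210832e-01,  5.26903304e-04,  1.59419247e-01,
        -5.87287710e-01],
       [-1.59361622e-01, -2.38255423e-02,  9.86932732e-01,
        -1.29893039e+00],
       [ 0.00000000e+00,  0.00000000e+00,  0.00000000e+00,
         1.00000000e+00]])}
wrist {'mtx': array([[301.79624506,   0.        , 278.94214549],
       [  0.        , 301.79624506, 211.67131948],
       [  0.        ,   0.        ,   1.        ]]), 'world_to_cam': array([[ 0.31846588, -0.94793244, -0.00189005, -0.62365939],
       [ 0.89990886,  0.30295734, -0.31365729,  0.04055865],
       [ 0.29789853,  0.09818827,  0.94953438, -0.38083371],
       [ 0.        ,  0.        ,  0.        ,  1.        ]])}
```

View pics/scene0.png

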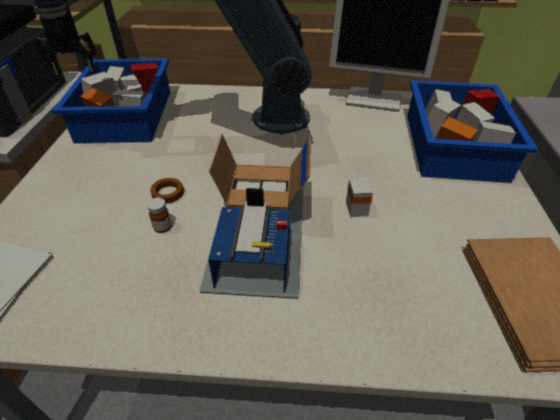

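View pics/top0.png

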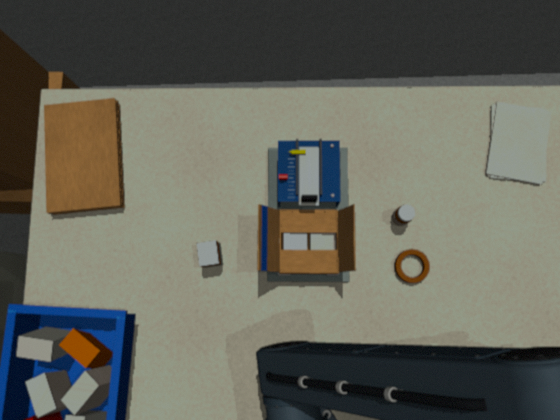

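View pics/wrist0.png

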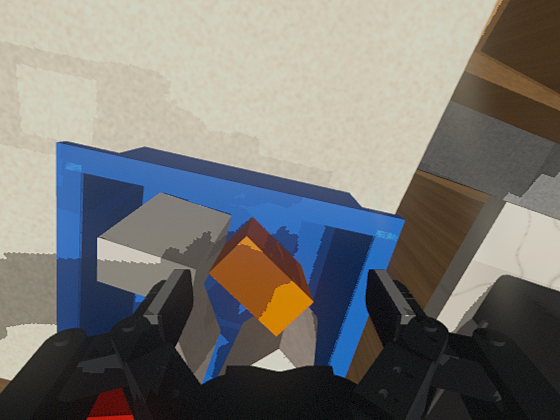

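Top view: carton at about px (308,240), housing at (308,172) above it. The striped flap is on the left (265,238), the plain one on the right (347,238). The pack is at (207,253), the jar at (404,214), the tape at (411,266). I'll enlarge the jig region.

```bash
python3 - <<'E'
import cv2
a=cv2.imread("pics/top0.png")[125:300,240:370]; cv2.imwrite("pics/top0z.png",cv2.resize(a,None,fx=4,fy=3.4286*1.0,interpolation=cv2.INTER_CUBIC) if 0 else cv2.resize(a,None,fx=3.4,fy=3.4,interpolation=cv2.INTER_CUBIC))
a=cv2.imread("pics/scene0.png")[120:300,190:320]; cv2.imwrite("pics/scene0z.png",cv2.resize(a,None,fx=3.3,fy=3.3,interpolation=cv2.INTER_CUBIC))
E
```

```text
(no output)
```

View pics/top0z.png

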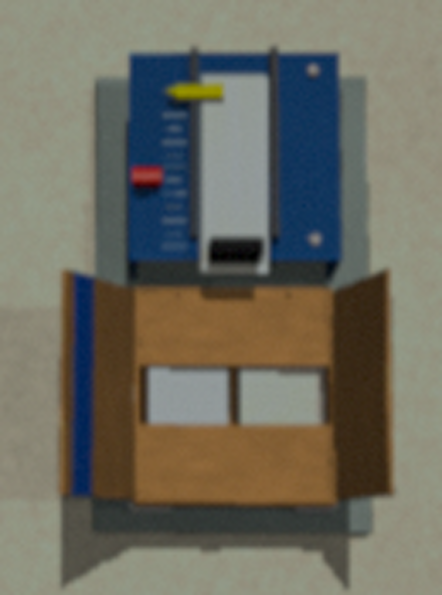

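View pics/scene0z.png

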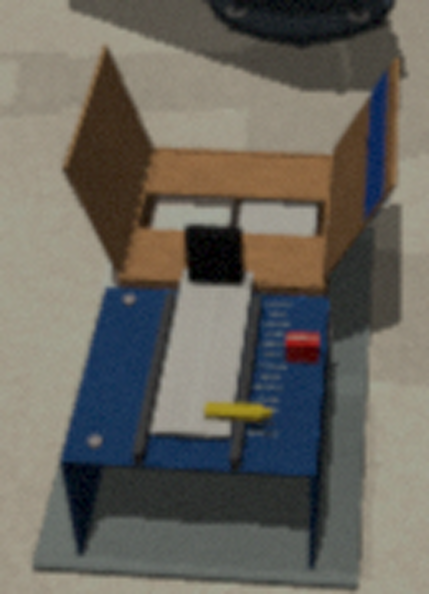

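```bash
cat > h.py <<'E'
import numpy as np, cv2
from bench import *
def ray(n,uv,ci=None):
    c=ci or camera_info(n); M=c["world_to_cam"]; K=c["mtx"]
    d=np.array([(uv[0]-K[0,2])/K[0,0],-(uv[1]-K[1,2])/K[1,1],-1.]); R=M[:3,:3]
    o=-R.T@M[:3,3]; d=R.T@d; return o,d/np.linalg.norm(d)
def onz(n,uv,z,ci=None):
    o,d=ray(n,uv,ci); return o+d*(z-o[2])/d[2]
def tri(r1,r2):
    (o1,d1),(o2,d2)=r1,r2
    A=np.stack([d1,-d2],1); t,*_=np.linalg.lstsq(A,o2-o1,rcond=None)
    p,q=o1+t[0]*d1,o2+t[1]*d2; return (p+q)/2,np.linalg.norm(p-q)
def proj(n,p,ci=None):
    c=ci or camera_info(n); q=c["world_to_cam"]@np.append(p,1); K=c["mtx"]
    return np.array([K[0,0]*q[0]/-q[2]+K[0,2],K[1,1]*-q[1]/-q[2]+K[1,2]])
E
python3 - <<'E'
from h import *
np.set_printoptions(precision=4,suppress=True)
T=lambda u,v:(240+u/3.4-.35,125+v/3.4-.35); S=lambda u,v:(190+u/3.3-.35,120+v/3.3-.35)
F={'hBR':((339,55),(62,463)),'hBL':((131,55),(322,473)),'hFR':((339,262),(107,290)),'hFL':((129,262),(330,290)),
'tip':((166,92),(275,412)),'cFR':((333,286),(116,280)),
'plainfar_top':((386,273),(65,168)),'plainnear_top':((392,494),(106,47)),'strfar_top':((64,271),(382,220)),'strnear_top':((64,494),(397,62)),
'striR':((333,500),(152,152))}
for k,(a,b) in F.items(): print(k,*tri(ray('top',T(*a)),ray('scene',S(*b))))
h=[onz('top',T(*F[k][0]),.108)[:2] for k in('hBR','hBL','hFR','hFL')]
print(h); ax=(h[0]+h[1]-h[2]-h[3]); print('yaw',np.degrees(np.arctan2(ax[1],ax[0])),'ax len',np.linalg.norm(ax)/2)
ay=h[1]+h[3]-h[0]-h[2]; print('yaw y',np.degrees(np.arctan2(-ay[0],ay[1])),np.linalg.norm(ay)/2)
print('housing centre',np.mean(h,0))
# colours
for n in('top','scene'):
    I=cv2.imread(f'pics/{n}0.png'); H=cv2.cvtColor(I,cv2.COLOR_BGR2HSV)
    ro=(slice(125,300),slice(240,370)) if n=='top' else (slice(120,300),slice(190,320))
    for nm,lo,hi in(('red',(170,150,60),(180,255,255)),('red0',(0,200,60),(4,255,255)),('yel',(24,150,80),(34,255,255))):
        m=cv2.inRange(H,lo,hi); mm=np.zeros_like(m); mm[ro]=m[ro]
        y,x=np.nonzero(mm); 
        if len(x): print(n,nm,len(x),x.mean(),y.mean(),x.min(),x.max(),y.min(),y.max())
# plate corners
pl=[onz('top',T(*p),.008)[:2] for p in((97,78),(365,78),(373,535),(93,533))]; print('plate',pl, np.mean(pl,0))
for n,(px,z) in {'pack':((207,253),.085),'jar':((405,213),.085),'tape':((411.5,266),.024)}.items(): print(n,onz('top',px,z))
E
```

```text
hBR [ 0.7591 -0.1004  0.1036] 0.0032551715531127542
hBL [0.7587 0.0601 0.107 ] 0.007326412060817951
hFR [ 0.5994 -0.0994  0.1027] 0.0010235081455613332
hFL [0.5978 0.0588 0.1114] 0.0036786039125222465
tip [0.7251 0.0309 0.1233] 0.002642184328496882
cFR [ 0.5823 -0.0958  0.0969] 0.00019656396202007834
plainfar_top [ 0.5756 -0.1236  0.1929] 0.0011668474502139273
plainnear_top [ 0.423  -0.1238  0.1927] 0.003515087604789688
strfar_top [0.5819 0.098  0.1649] 0.0069505829496293555
strnear_top [0.4227 0.0998 0.1888] 0.003656803416698485
striR [ 0.423  -0.0939  0.0936] 3.342694712412957e-05
[array([ 0.7582, -0.1016]), array([0.7586, 0.0565]), array([ 0.5985, -0.0994]), array([0.5985, 0.057 ])]
yaw -0.4943185866193437 ax len 0.15987039509082113
yaw y -0.07683732057077716 0.1572313953941858
housing centre [ 0.6785 -0.0219]
top red 11 282.09090909090907 175.36363636363637 279 286 174 179
top red0 5 282.6 178.0 280 285 178 178
top yel 57 297.35087719298247 151.52631578947367 290 304 150 153
scene red 17 280.88235294117646 226.05882352941177 277 286 223 228
scene red0 30 281.4 225.8 278 285 224 228
scene yel 75 261.56 243.94666666666666 252 271 242 246
plate [array([0.7696, 0.0876]), array([ 0.769 , -0.1316]), array([ 0.3993, -0.132 ]), array([0.4   , 0.0875])] [ 0.5845 -0.0221]
pack [0.4697 0.2373 0.085 ]
jar [ 0.5733 -0.2687  0.085 ]
tape [ 0.4414 -0.2943  0.024 ]
```

Two-view heights agree with the text:

| Point | Measured z (mm) | Expected z (mm) |
|---|---|---|
| Housing | about 106 | 108 |
| Pointer | 123 | 125 |
| Carton | 95–97 | 98 |

- **Jig:** origin about (0.4985, -0.022), yaw about 0.
- **Plain flap:** leaning at about 106°, free edge y -0.124, z 0.193.
- **Striped flap:** leaning at about 119°, free edge y 0.099, z 0.189.

Next I turn the tool so its y lies along world x, and shut the fingers.

```bash
python3 -m jog '[[[0,0,0,0,-0.149],[0,0,0,0,-0.149],[0,0,0,0,-0.149],[0,0,0,0,-0.149],[0,0,0,0,-0.149],[0,0,0,0,-0.149],[0,0,0,0,-0.149],[0,0,0,0,-0.149],[0,0,0,0,-0.054]]]' 40
```

```text
t: 1.05
eef_pos: [0.1994, -0.592, 0.2309]
tcp_rot: [0.706, 0.708, 0.0, -0.0]
force: [0.6, 0.8, -0.3]
opening: -0.001
```

```bash
python3 -m jog '[[[0,37,27.2,0,0],[0,37,27.2,0,0],[0,37,27.2,0,0],[0,37,27.2,0,0],[0,37,27.2,0,0],[0,37,27.2,0,0],[0,37,27.2,0,0],[0,37,27.2,0,0],[0,37,27.2,0,0],[0,37,27.2,0,0],[0,37,27.2,0,0],[0,0,0,0,0]]]'
python3 - <<'E'
from h import *
ci=camera_info('wrist'); np.save('pics/ci1.npy',ci,allow_pickle=True)
cv2.imwrite('pics/wrist1.png',capture('wrist')); cv2.imwrite('pics/top1.png',capture('top'))
s=read_state(); print(s['eef_pos'],s['joint_positions'])
E
```

```text
t: 2.25
eef_pos: [0.5009, -0.1807, 0.2312]
tcp_rot: [0.705, 0.709, 0.001, -0.0]
force: [-0.8, -0.6, -0.2]
opening: 0.001
[ 0.49888319 -0.18423291  0.23107064] [-5.63734502e-01  4.03065581e-01  1.66560758e+00 -5.72192169e-04
  1.07346389e+00 -5.66580334e-01]
```

View pics/wrist1.png

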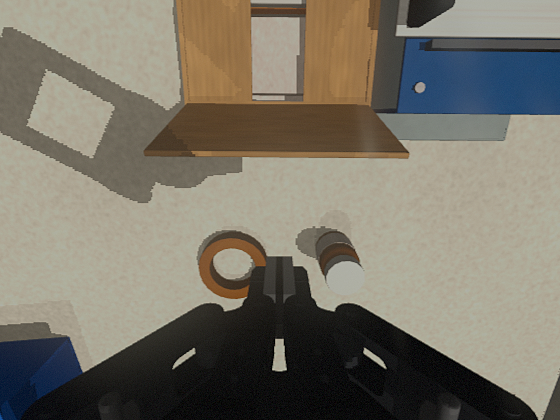

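The wrist view shows the plain flap upright, with its free edge at row ~155 (cols 145–410). The tape (235,265) and jar (340,265) are clear of the descent. I go down to z 0.165 and sweep in to bring the flap upright and over to about 45°.

```bash
python3 -m jog '[[[0,0,0,33,0],[0,0,0,33,0],[0,25,0,0,0],[0,25,0,0,0],[0,26,0,0,0],[0,17,0,0,0],[0,18,0,1,0],[0,14.5,0,11.5,0],[0,0,0,0,0]]]'
python3 - <<'E'
from h import *
cv2.imwrite('pics/top2.png',capture('top')[100:320,200:440].repeat(2,0).repeat(2,1)); cv2.imwrite('pics/scene2.png',capture('scene')[80:320,120:400].repeat(2,0).repeat(2,1))
s=read_state(); print(s['eef_pos'],s['force'])
E
```

```text
t: 3.25
eef_pos: [0.497, -0.0597, 0.1519]
tcp_rot: [0.707, 0.707, -0.001, -0.002]
force: [-1.1, -0.8, -0.1]
opening: -0.0
[ 0.49835527 -0.06102751  0.15276533] [ 0.29460479 -0.16551724 -0.98600301]
```

View pics/scene2.png

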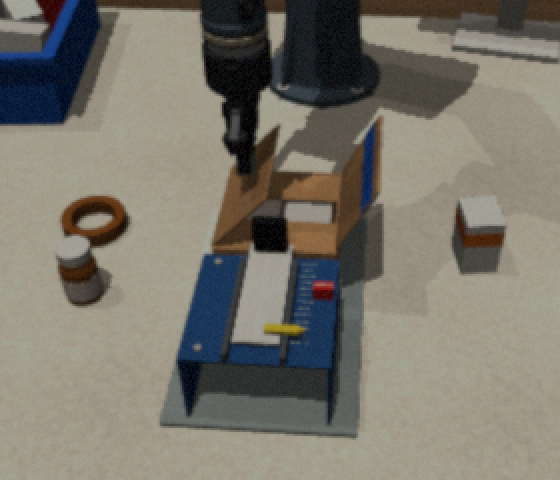

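The plain flap is now leaning inward at roughly 50°, with the finger tip behind it at (245,170). I carry on along the arc to flat.

```bash
python3 -m jog '[[[0,11.5,0,14.5,0],[0,8,0,14,0],[0,4,0,12,0],[0,2,0,8,0],[0,0,0,3,0],[0,0,0,0,0]]]'
python3 - <<'E'
from h import *
cv2.imwrite('pics/scene3.png',capture('scene')[80:320,120:400].repeat(2,0).repeat(2,1))
s=read_state(); print(s['eef_pos'],s['force'])
E
```

```text
t: 3.95
eef_pos: [0.4987, -0.0352, 0.102]
tcp_rot: [0.707, 0.707, -0.0, 0.0]
force: [-1.0, -0.0, 3.3]
opening: -0.001
[ 0.49867333 -0.03517627  0.10201399] [-1.97911327 -0.55411539  3.70934401]
```

View pics/scene3.png

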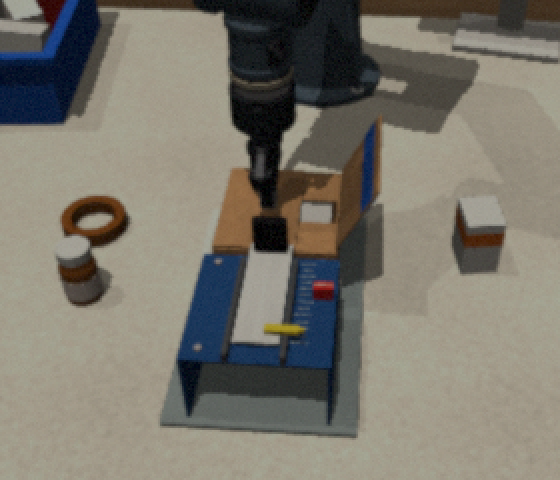

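The flap looks flat: 3.5 N of contact at z 0.102. I press 2 mm more to confirm it's at its stop, then lift.

```bash
python3 -m jog '[[[0,0,0,2,0],[0,0,0,0,0]]]'
python3 -m jog '[[[0,0,0,-40,0],[0,0,0,-45,0],[0,0,0,-45,0],[0,0,0,0,0]]]'
```

```text
t: 4.2
eef_pos: [0.4988, -0.0352, 0.1017]
tcp_rot: [0.707, 0.707, 0.0, 0.001]
force: [-4.2, -0.5, 17.5]
opening: 0.001
t: 4.6
eef_pos: [0.503, -0.0361, 0.2355]
tcp_rot: [0.707, 0.707, 0.003, 0.006]
force: [0.8, -1.2, -0.7]
opening: -0.001
```

17.5 N with only 0.3 mm of give, so the plain flap is at its stop. Next I go over to the outside of the striped flap.

```bash
python3 -m jog '[[[0,40,0,0,0],[0,45,0,0,0],[0,45,0,0,0],[0,45,0,0,0],[0,20,0,0,0],[0,0,0,0,0]]]'
python3 - <<'E'
from h import *
s=read_state(); print(s['eef_pos'],s['force'])
cv2.imwrite('pics/wrist4.png',capture('wrist')); cv2.imwrite('pics/scene4.png',capture('scene')[80:320,120:400].repeat(2,0).repeat(2,1))
E
```

```text
t: 5.2
eef_pos: [0.4981, 0.1627, 0.2287]
tcp_rot: [0.706, 0.708, -0.0, -0.0]
force: [0.8, -0.3, -0.1]
opening: -0.001
[0.49814681 0.16274454 0.22870116] [ 0.78219278 -0.32263302 -0.11424023]
```

View pics/wrist4.png

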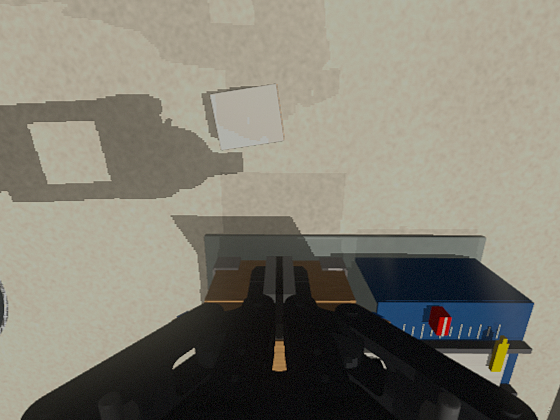

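View pics/scene4.png

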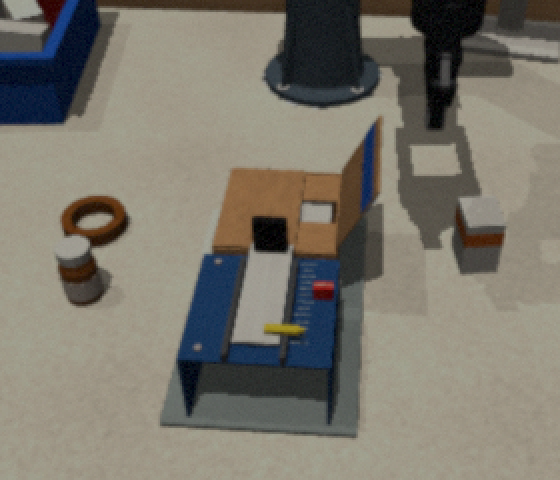

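The plain flap stays flat and the pack (245,115 in the wrist view) is well clear. The finger is now outside the striped flap, so I sweep it in.

```bash
python3 -m jog '[[[0,0,0,33,0],[0,0,0,31,0],[0,-24,0,0,0],[0,-24,0,0,0],[0,-25,0,0,0],[0,-25,0,0,0],[0,-18,0,-2,0],[0,-17,0,-2,0],[0,-14.5,0,11.5,0],[0,-11.5,0,14.5,0],[0,0,0,0,0]]]'
python3 - <<'E'
from h import *
s=read_state(); print(s['eef_pos'],s['force'])
cv2.imwrite('pics/scene5.png',capture('scene')[80:320,120:400].repeat(2,0).repeat(2,1))
E
```

```text
t: 6.4
eef_pos: [0.4973, -0.0004, 0.1413]
tcp_rot: [0.708, 0.706, -0.001, -0.002]
force: [0.2, 0.1, -0.3]
opening: 0.001
[ 4.97308784e-01 -4.01082989e-04  1.41303201e-01] [ 0.15502382  0.13832382 -0.26731871]
```

View pics/scene5.png

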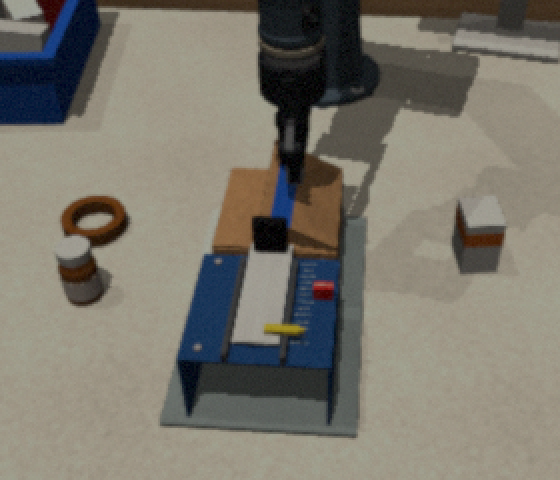

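The striped flap is at about 30°, with the finger on it. I carry on to flat and press.

```bash
python3 -m jog '[[[0,-8,0,12,0],[0,-4,0,11,0],[0,-2,0,9,0],[0,0,0,4,0],[0,0,0,0,0]]]'; python3 -m jog '[[[0,0,0,2,0],[0,0,0,0,0]]]'
python3 - <<'E'
from h import *
s=read_state(); print(s['eef_pos'],s['force'])
E
```

```text
t: 6.95
eef_pos: [0.4984, -0.0121, 0.1072]
tcp_rot: [0.707, 0.707, -0.0, -0.0]
force: [-0.3, 0.3, -0.1]
opening: 0.0
t: 7.15
eef_pos: [0.4987, -0.0121, 0.1067]
tcp_rot: [0.707, 0.707, -0.0, 0.0]
force: [-3.9, -0.5, 12.9]
opening: -0.002
[ 0.49868029 -0.01209956  0.10674921] [-3.87041262 -0.45686813 12.85794184]
```

12.9 N at z 0.1067, so it's at its stop. I lift and look with the wrist camera from two places at the grip, pointer and clip.

```bash
python3 -m jog '[[[0,0,0,-48,0],[0,0,0,-48,0],[0,0,0,-49,0],[0,-26,33,0,0],[0,-26,33,0,0],[0,-26,34,0,0],[0,0,0,0,0],[0,0,0,0,0]]]'
python3 - <<'E'
from h import *
s=read_state(); print(s['eef_pos'],s['force'])
np.save('pics/ciA.npy',camera_info('wrist'),allow_pickle=True); cv2.imwrite('pics/wA.png',capture('wrist'))
cv2.imwrite('pics/scene6.png',capture('scene'))
E
python3 -m jog '[[[0,0,40,0,0],[0,0,40,0,0],[0,0,0,0,0],[0,0,0,0,0]]]'
python3 - <<'E'
from h import *
s=read_state(); print(s['eef_pos'],s['force'])
np.save('pics/ciB.npy',camera_info('wrist'),allow_pickle=True); cv2.imwrite('pics/wB.png',capture('wrist'))
E
```

```text
t: 7.95
eef_pos: [0.5984, -0.0903, 0.2494]
tcp_rot: [0.707, 0.707, -0.0, -0.001]
force: [-0.6, 0.0, -0.6]
opening: 0.0
[ 0.59844    -0.09030145  0.24943071] [-0.55928333  0.01582452 -0.60110097]
t: 8.45
eef_pos: [0.6778, -0.089, 0.2496]
tcp_rot: [0.707, 0.708, -0.001, -0.001]
force: [-0.5, 0.2, -0.3]
opening: -0.002
[ 0.67778209 -0.08897553  0.2496487 ] [-0.45531105  0.20762773 -0.33335774]
```

View pics/wA.png

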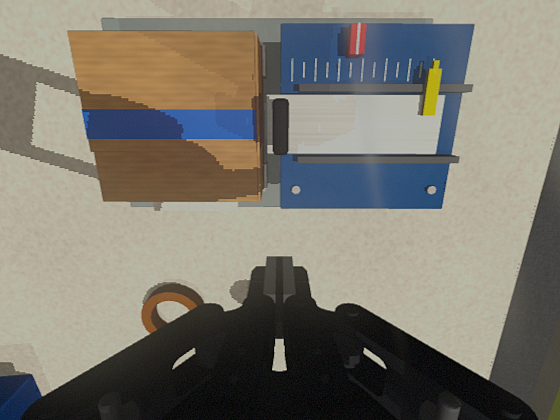

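View pics/wB.png

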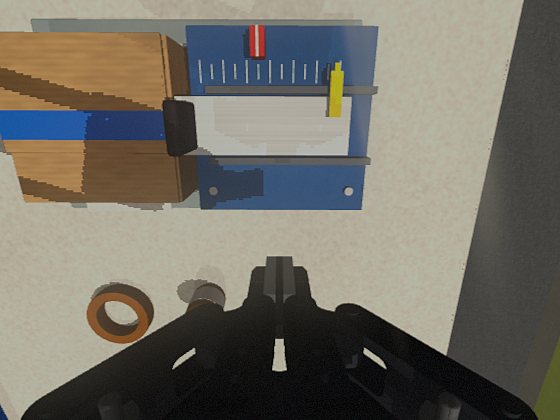

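View pics/scene6.png

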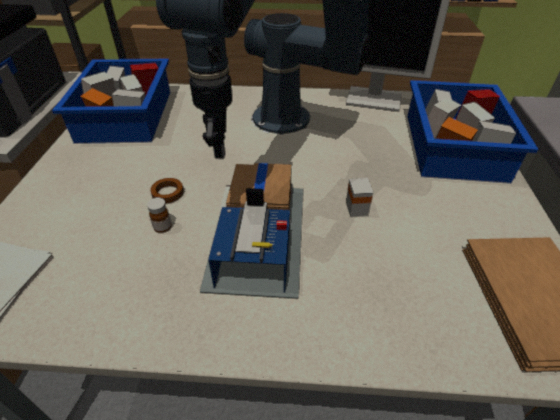

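Both flaps lie flat, striped on top. In view A the clip is at about (357,40), the pointer tip at (436,61) and the grip at (280,125). In view B they are at (257,40), (338,62) and (180,125). I zoom in for exact pixels.

```bash
python3 - <<'E'
import cv2,numpy as np
a=cv2.imread('pics/wA.png')[10:170,260:460]; b=cv2.imread('pics/wB.png')[10:170,160:360]
z=np.hstack([cv2.resize(i,None,fx=4,fy=4,interpolation=cv2.INTER_NEAREST)[:, :] for i in (a,)]); cv2.imwrite('pics/zA.png',z[:600])
cv2.imwrite('pics/zB.png',cv2.resize(b,None,fx=4,fy=4,interpolation=cv2.INTER_NEAREST)[:600])
E
```

```text
(no output)
```

View pics/zA.png

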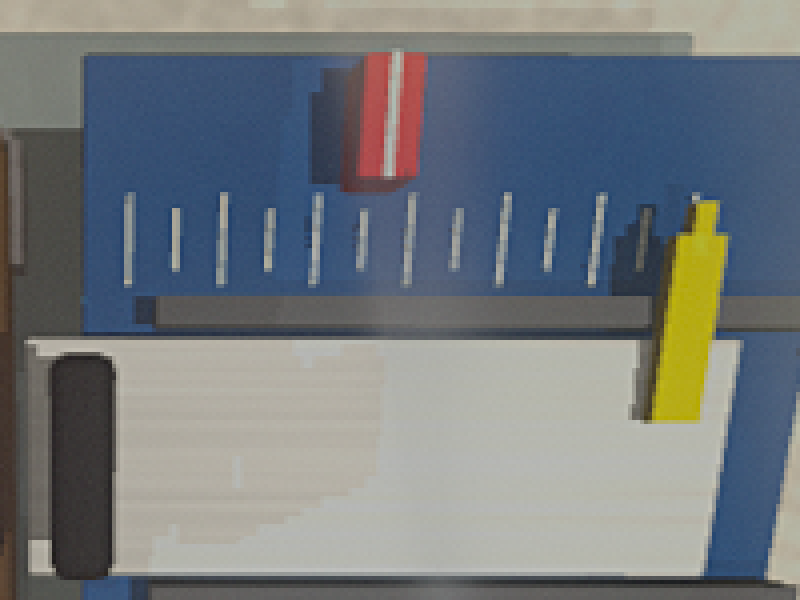

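View pics/zB.png

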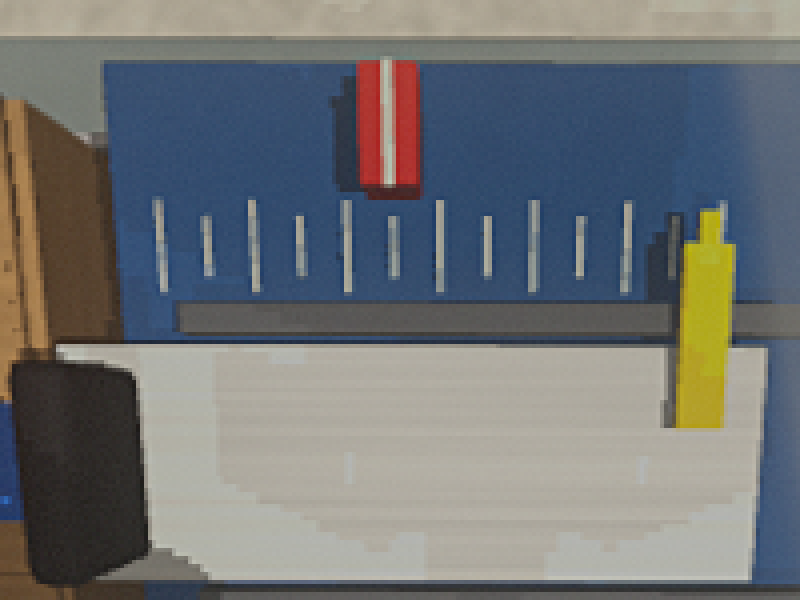

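```bash
python3 - <<'E'
from h import *
np.set_printoptions(precision=4,suppress=True)
cA=np.load('pics/ciA.npy',allow_pickle=True).item(); cB=np.load('pics/ciB.npy',allow_pickle=True).item()
A=lambda u,v:(260+(u-2)/4,10+(v-2)/4); B=lambda u,v:(160+(u-2)/4,10+(v-2)/4)
P={'lineback':((397,52),(387,60)),'linefront':((389,177),(387,186)),'tip':((707,202),(711,210)),'yelbackR':((698,420),(724,427)),'yelshR':((728,236),(735,244)),
'bladeR_far':((740,340),(767,347)),'gripTopBackR':((113,357),(72,362))}
for k,(a,b) in P.items():
    a,b=A(*a),B(*b); print(k,*tri(ray('w',a,cA),ray('w',b,cB)),onz('w',a,.1255,cA)[:2],onz('w',b,.1255,cB)[:2])
for n,(u,v) in {'gTL':(52,357),'gTR':(113,357),'gBL':(55,577),'gBR':(110,577)}.items(): print(n,onz('w',A(u,v),.166,cA))
for n,(u,v) in {'hFL':(83,57),'hFLb':(104,62)}.items(): print(n,onz('w',(A if n=='hFL' else B)(u,v),.108,cA if n=='hFL' else cB))
E
```

```text
lineback [0.6595 0.0558 0.1259] 9.000917776411304e-05 [0.6596 0.0559] [0.6595 0.056 ]
linefront [0.6592 0.0337 0.1282] 0.00017515364448491598 [0.6598 0.0343] [0.659  0.0341]
tip [0.7238 0.0298 0.1249] 9.4228004620353e-05 [0.7235 0.0297] [0.7237 0.0298]
yelbackR [ 0.7294 -0.0117  0.1233] 9.416429349326294e-05 [ 0.7283 -0.0117] [ 0.729  -0.0116]
yelshR [0.729  0.0236 0.1249] 7.568797040089437e-05 [0.7287 0.0235] [0.7289 0.0236]
bladeR_far [0.7386 0.0045 0.1173] 0.00015391372004000493 [0.7345 0.004 ] [0.7368 0.0042]
gripTopBackR [ 0.6044 -0.0003  0.1618] 0.0004240332571420135 [0.6053 0.0009] [0.5928 0.0012]
gTL [ 0.5936 -0.0007  0.166 ]
gTR [ 0.6043 -0.0007  0.166 ]
gBL [ 0.5938 -0.039   0.166 ]
gBR [ 0.604 -0.039  0.166]
hFL [0.5991 0.0594 0.108 ]
hFLb [0.5999 0.0598 0.108 ]
```

Both wrist views agree:

| Item | World position (m) |
|---|---|
| Pointer tip | x 0.7237, z 0.125 |
| Clip line | x 0.6594, z 0.126–0.128 |
| Grip centre | (0.599, -0.020), top 0.162–0.166 |

That makes the travel needed about 64.3 mm, within 55–110. Next I go above the grip with the jaws at 45 mm, then down.

```bash
python3 -m jog '[[[45,23,-26,0,0],[45,23,-27,0,0],[45,23,-26,0,0],[45,0,0,0,0],[45,0,0,0,0],[45,0,0,20,0],[45,0,0,0,0]]]' 40
python3 - <<'E'
from h import *
s=read_state(); print(s['eef_pos'],s['force'],s['opening'])
cv2.imwrite('pics/wC.png',capture('wrist')); cv2.imwrite('pics/topC.png',capture('top')[100:320,200:440].repeat(2,0).repeat(2,1))
E
```

```text
t: 9.2
eef_pos: [0.5985, -0.0218, 0.2286]
tcp_rot: [0.707, 0.707, -0.001, -0.002]
force: [0.4, 0.7, 0.1]
opening: 0.529
[ 0.59852832 -0.02177847  0.22862329] [0.36793984 0.73748657 0.07864749] 0.5293552362770128
```

View pics/wC.png

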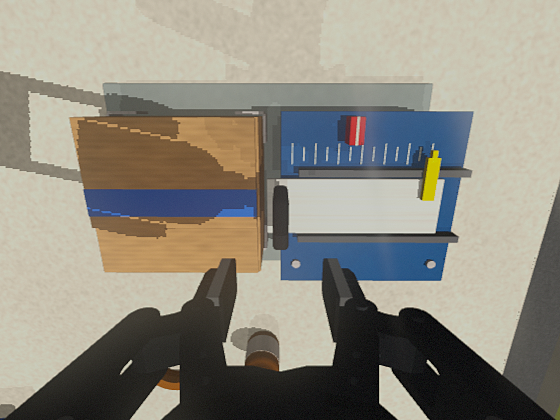

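The grip (col 280) is centred between the fingers (cols 222–338). I descend and close.

```bash
python3 -m jog '[[[45,0,0,30,0],[45,0,0,30,0],[45,0,0,25,0],[45,0,0,15,0],[45,0,0,0,0]]]' 
python3 -m jog '[[[5,0,0,0,0],[5,0,0,0,0],[5,0,0,0,0],[5,0,0,0,0],[5,0,0,0,0]]]' 60
python3 - <<'E'
from h import *
s=read_state(); print(s['eef_pos'],s['force'],s['opening']*85.4)
cv2.imwrite('pics/wD.png',capture('wrist'))
E
```

```text
t: 9.8
eef_pos: [0.5988, -0.0216, 0.1285]
tcp_rot: [0.707, 0.707, -0.001, -0.002]
force: [0.2, -0.1, 0.1]
opening: 0.529
t: 10.3
eef_pos: [0.5993, -0.0217, 0.1319]
tcp_rot: [0.707, 0.707, -0.0, 0.0]
force: [-4.7, -0.9, 6.0]
opening: 0.131
[ 0.59927725 -0.02167537  0.13187868] [-4.66370095 -0.87160489  5.99484427] 11.203604190204548
```

View pics/wD.png

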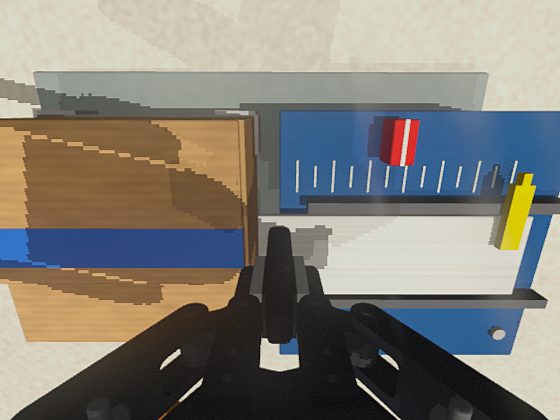

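Gripped: opening 11.2 mm on a 12 mm grip. I relieve the 6 N vertical load and pull about 60 mm, then measure.

```bash
python3 -m jog '[[[5,0,0,-2,0],[5,0,-4,0,0],[5,0,-7,0,0],[5,0,-8,0,0],[5,0,-8,0,0],[5,0,-8,0,0],[5,0,-8,0,0],[5,0,-8,0,0],[5,0,-6,0,0],[5,0,-3,0,0],[5,0,0,0,0],[5,0,0,0,0]]]'
python3 - <<'E'
from h import *
s=read_state(); print(s['eef_pos'],s['force'],s['opening']*85.4)
np.save('pics/ciE.npy',camera_info('wrist'),allow_pickle=True); cv2.imwrite('pics/wE.png',capture('wrist'))
i=cv2.imread('pics/wE.png'); print(i.shape)
E
```

```text
t: 11.55
eef_pos: [0.5401, -0.0216, 0.132]
tcp_rot: [0.707, 0.707, 0.001, 0.001]
force: [6.1, -2.6, -12.5]
opening: 0.131
[ 0.54013736 -0.02155552  0.13198745] [  6.11864387  -2.57672435 -12.53269487] 11.179547345326924
(420, 560, 3)
```

View pics/wE.png

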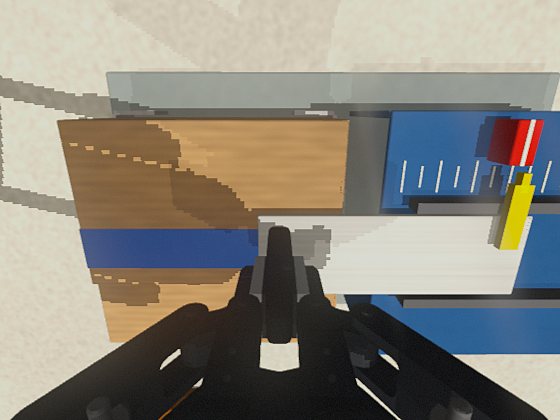

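```bash
python3 - <<'E'
import cv2
a=cv2.imread('pics/wE.png')[100:220,460:560]
cv2.imwrite('pics/zE.png',cv2.resize(a,None,fx=5,fy=5,interpolation=cv2.INTER_NEAREST))
E
```

```text
(no output)
```

View pics/zE.png

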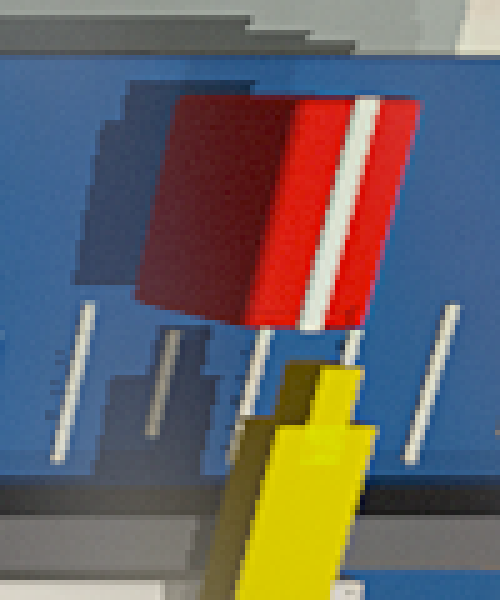

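```bash
cat > m.py <<'E'
from h import *
import sys
np.set_printoptions(precision=4,suppress=True)
def m(f,pts):
    c=np.load(f,allow_pickle=True).item(); Z=lambda u,v:(460+(u-2.5)/5,100+(v-2.5)/5)
    b=onz('w',Z(*pts[0]),.126,c); fr=onz('w',Z(*pts[1]),.126,c); t=onz('w',Z(*pts[2]),.125,c)
    print(b,fr,t); xl=fr[0]+(t[1]-fr[1])*(b[0]-fr[0])/(b[1]-fr[1]); print('tip minus clip mm: ',1000*(t[0]-(b[0]+fr[0])/2),1000*(t[0]-xl))
E
python3 -c "
from m import *
m('pics/ciE.npy',((368,98),(313,328),(341,368)))"
```

```text
[0.6598 0.0559 0.126 ] [0.6601 0.0341 0.126 ] [0.6647 0.0299 0.125 ]
tip minus clip mm:  4.79415248616033 4.585933963560662
```

The tip sits 4.7 mm short visually, 5.2 mm by the earlier measurement. I pull 5 mm more and ease the upward load.

```bash
python3 -m jog '[[[5,0,-2.5,0.7,0],[5,0,-2.5,0.7,0],[5,0,0,0,0],[5,0,0,0,0],[5,0,0,0,0]]]'
python3 - <<'E'
from h import *
s=read_state(); print(s['eef_pos'],s['force'],s['opening']*85.4)
np.save('pics/ciF.npy',camera_info('wrist'),allow_pickle=True); cv2.imwrite('pics/wF.png',capture('wrist'))
a=cv2.imread('pics/wF.png')[100:220,460:560]
cv2.imwrite('pics/zF.png',cv2.resize(a,None,fx=5,fy=5,interpolation=cv2.INTER_NEAREST))
cv2.imwrite('pics/topF.png',capture('top')); a=cv2.imread('pics/topF.png')[125:225,250:370]
cv2.imwrite('pics/topFz.png',cv2.resize(a,None,fx=5,fy=5,interpolation=cv2.INTER_CUBIC))
cv2.imwrite('pics/sceneF.png',capture('scene'));a=cv2.imread('pics/sceneF.png')[100:300,120:400]
cv2.imwrite('pics/sceneFz.png',cv2.resize(a,None,fx=2.8,fy=2.8,interpolation=cv2.INTER_CUBIC))
E
```

```text
t: 12.1
eef_pos: [0.5364, -0.0216, 0.1319]
tcp_rot: [0.707, 0.707, 0.002, 0.002]
force: [5.7, -1.3, -6.0]
opening: 0.131
[ 0.53642974 -0.02157109  0.13194889] [ 5.71174321 -1.27492262 -5.99519238] 11.177239158755633
```

View pics/zF.png

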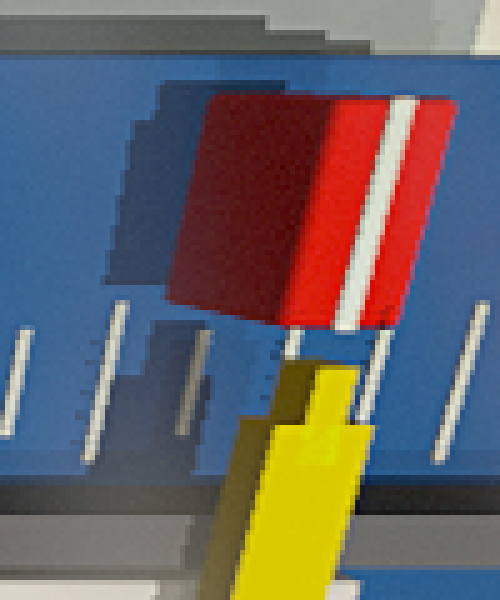

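View pics/topFz.png

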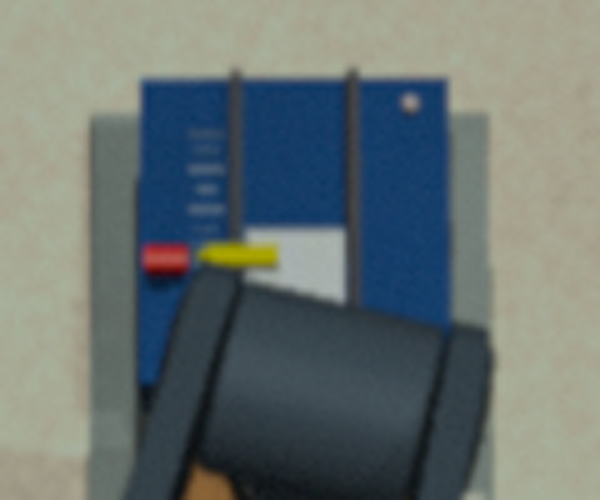

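View pics/sceneFz.png

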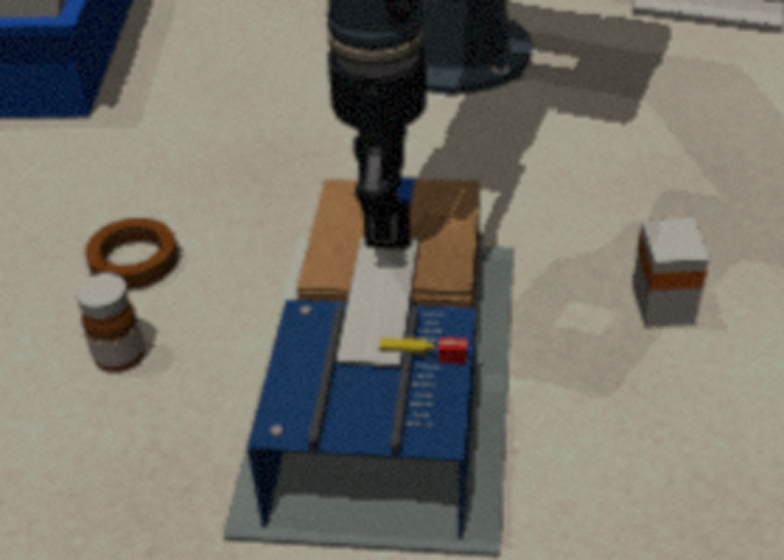

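```bash
python3 -c "
from m import *
m('pics/ciF.npy',((403,98),(347,328),(336,368)))
print(read_state()['eef_pos'],read_state()['joint_velocities'])"
```

```text
[0.6596 0.0558 0.126 ] [0.66  0.034 0.126] [0.6608 0.0298 0.125 ]
tip minus clip mm:  0.9620431378674077 0.7081619888025248
[ 0.5364 -0.0216  0.1319] [ 0.0001 -0.0002  0.0001 -0.0001  0.0009 -0.0003]
```

About 1 mm short still (0.7–1.0 visually, 1.4 by travel; the last 5 mm command gave 3.7 mm). One small correction, also easing the remaining vertical load.

```bash
python3 -m jog '[[[5,0,-0.7,0.3,0],[5,0,-0.7,0.3,0],[5,0,0,0,0],[5,0,0,0,0],[5,0,0,0,0]]]'
python3 - <<'E'
from h import *
s=read_state(); print(s['eef_pos'],s['force'],s['opening']*85.4)
np.save('pics/ciG.npy',camera_info('wrist'),allow_pickle=True); cv2.imwrite('pics/wG.png',capture('wrist'))
a=cv2.imread('pics/wG.png')[100:220,460:560]
cv2.imwrite('pics/zG.png',cv2.resize(a,None,fx=5,fy=5,interpolation=cv2.INTER_NEAREST))
E
```

```text
t: 12.75
eef_pos: [0.5356, -0.0216, 0.1319]
tcp_rot: [0.707, 0.707, 0.002, 0.003]
force: [6.0, 0.0, -2.0]
opening: 0.127
[ 0.53564148 -0.02155899  0.13193102] [ 5.98578912  0.02209994 -1.98398307] 10.863398722460596
```

View pics/zG.png

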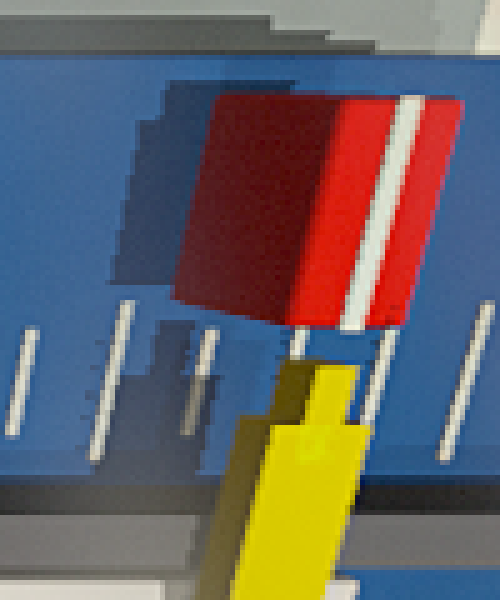

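```bash
python3 -c "
from m import *
m('pics/ciG.npy',((411,98),(353,328),(335,368)))"
```

```text
[0.6598 0.0558 0.126 ] [0.66  0.034 0.126] [0.66   0.0298 0.125 ]
tip minus clip mm:  0.18433546086238373 0.04202321431723277
```

Local measurement says +0.04 to +0.18 mm; by travel it's about 0.6 mm short. I split the difference with a 0.3 mm nudge, then do the final check of the whole scene.

```bash
python3 -m jog '[[[5,0,-0.4,0.1,0],[5,0,0,0,0],[5,0,0,0,0],[5,0,0,0,0],[5,0,0,0,0],[5,0,0,0,0]]]'
python3 - <<'E'
from h import *
s=read_state(); print(s['eef_pos'],s['force'],s['opening']*85.4)
cv2.imwrite('pics/wH.png',capture('wrist')); cv2.imwrite('pics/topH.png',capture('top'))
for n,(px,z) in {'pack':((207,253),.085)}.items(): pass
a,b=cv2.imread('pics/top0.png'),cv2.imread('pics/topH.png')
d=cv2.absdiff(a,b).max(2)
for n,r in {'pack':(235,270,190,225),'jar':(200,230,390,420),'tape':(245,290,390,435)}.items(): print(n,d[r[0]:r[1],r[2]:r[3]].max())
E
```

```text
t: 13.4
eef_pos: [0.5353, -0.0216, 0.1319]
tcp_rot: [0.707, 0.707, 0.002, 0.003]
force: [6.4, -0.9, -2.0]
opening: 0.131
[ 0.53533539 -0.02158591  0.13192837] [ 6.36944886 -0.88236864 -1.96591247] 11.162054201064684
pack 114
jar 26
tape 26
```

View pics/wH.png

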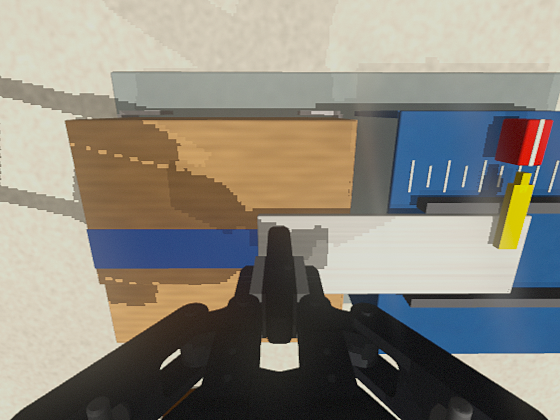

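View pics/topH.png

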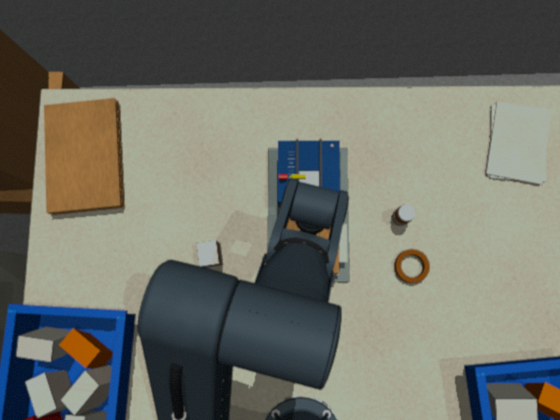

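The flaps lie flat, the pointer lines up with the clip, and the spring load is steady at 6.4 N. The jar and tape haven't changed. The pack sits at the same place in the top view (207,253) and the scene view (~360,197). The large pixel change around it looks like the arm's link and shadow in the same crop. I hand in while still gripping.

```bash
python3 -c "
from bench import *
sign_off(); print(read_state()['t'])"
```

```text
the job is handed in; nothing more can be done
the job is handed in; nothing more can be done
```

The carton is closed and the slide is pulled out to the red clip. I handed the job in at about 13.5 s, still holding the grip.

- **Flaps:** I folded the plain flap first, then the striped one over it. Each stopped firmly under a light press: 17.5 N at z 0.102 for the plain, 12.9 N at z 0.107 for the striped. The last pictures show both lying flat.
- **Slide:** I pulled it about 64 mm. Just before a final 0.3 mm pull, the pointer was 0.04–0.18 mm short of the clip line by camera. Comparing grip travel with the distance measured earlier gave 0.6 mm short, so the two checks disagree by about half a millimetre. I took no new pointer measurement after that last pull, but the picture shows it lined up. The measured pull was steady at about 6 N.
- **Pack, jar and tape:** The jar and tape crops look unchanged from the start. The automatic comparison flagged a large change in the pack's area (114, against 26 for the other two), which I put down to the arm and its shadow. The pack itself is in the same place in the top view at the end and in the scene view taken shortly before.

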